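Load the paint tin shaker, clamp it and start it

TASK

Get the tin shaker running: swing its half-open clamp bar up and well back out of the way, clear the used cups (one or two) out of its pockets into the black waste tub, and stand every paint tin on the bench (two to four) upright in a pocket of its own. Then swing the red-handled bar down over the tins until it rests fully home in its yellow catch, and only then press the green start button fully down and let it go. Do not knock over the white squeeze bottle among the tins, and never press the button while the clamp is open.

Things in the scene. Friction and masses are not known exactly. Their poses are not given: they have to be found in the camera images.
- shaker: Fixed tin shaker: grey base 220 x 215 x 20 mm; black nest 150 (x) by 170 (y) mm, top 44 mm over the bench, with four pockets; yellow catch fork (120 mm high, y within 25) at x -88 mm; hinge post (125 mm high) at x +100 mm; blue motor housing (55 mm high, x -170 to -108, y within 85) in front. Origin: centre of the base's underside. x points from catch to hinge, away from the robot; y left, z up.
- clamp (a joint): Angle of the steel clamp bar about its level hinge, rad: 0 = level, home in the catch (its stop); 1.57 = upright; starts half open at 0.3 to 0.75, in the way of loading; stop at 2.0, leaning away from the robot. The hinge is stiff: the bar stays where it is left and takes 1 to 5 N at the handle to move, right to the end. Its hold-down plate, 90 x 120 mm, closes a few mm over seated tins.
- clamp_hinge (a point): Point on the clamp bar's hinge axis, in the middle of the bar: shaker x +100 mm, y 0, 112 mm above the bench.
- clamp_grip (a point): Grip point on the axis of the clamp bar's red T-handle: a round rod 14 mm thick, 150 mm long, parallel to shaker y, across the bar's free end 212 mm from the hinge. The point is 50 mm to the left (+y) of the bar; the rod is free 11 to 75 mm either side. At clamp angle a it is at shaker x = 100 - 212 cos a, y = 50, height 112 + 212 sin a (mm). The rod can turn between gripper pads.
- start (a joint): Travel of the green round start button (38 mm across) on top of the control box, m: 0 = released, 0.006 = fully down; pressed straight down; a spring returns it. Fully down takes about 5 N.
- start_top (a point): Centre of the top face of the green start button. It points up, on a grey control box 90 x 70 mm, 35 mm high, fixed to the bench.
- tub: Black open waste tub, fixed: 230 mm (along x) by 160 mm (along y), 70 mm high, walls and floor 5 mm. Origin: centre of its underside, on the bench; z up.
- pocket0 (a point): Centre of the floor of one pocket of the shaker's nest, 20 mm above the bench, at shaker x -36, y -46 mm; the pocket is 68 x 68 mm, its rim 24 mm above this point.
- tin0: blue paint tin: closed steel cylinder 60 mm in diameter, 75 mm tall, about 0.3 kg, a blue band round it and a blue disc on its lid. Starts standing on the bench. Origin: centre of its underside, z up when upright. May be absent (None).
- pocket1 (a point): Centre of the floor of one pocket of the shaker's nest, 20 mm above the bench, at shaker x -36, y 46 mm; the pocket is 68 x 68 mm, its rim 24 mm above this point.
- tin1: yellow paint tin: closed steel cylinder 60 mm in diameter, 75 mm tall, about 0.3 kg, a yellow band round it and a yellow disc on its lid. Starts standing on the bench. Origin: centre of its underside, z up when upright. May be absent (None).
- pocket2 (a point): Centre of the floor of one pocket of the shaker's nest, 20 mm above the bench, at shaker x 36, y -46 mm; the pocket is 68 x 68 mm, its rim 24 mm above this point.
- tin2: red paint tin: closed steel cylinder 60 mm in diameter, 75 mm tall, about 0.3 kg, a red band round it and a red disc on its lid. Starts standing on the bench. Origin: centre of its underside, z up when upright. May be absent (None).
- pocket3 (a point): Centre of the floor of one pocket of the shaker's nest, 20 mm above the bench, at shaker x 36, y 46 mm; the pocket is 68 x 68 mm, its rim 24 mm above this point.
- tin3: white paint tin: closed steel cylinder 60 mm in diameter, 75 mm tall, about 0.3 kg, a white band round it and a white disc on its lid. Starts standing on the bench. Origin: centre of its underside, z up when upright. May be absent (None).
- cup0: used orange mixing cup: open round cup, 85 mm tall, 58 mm across at the rim, narrower towards the foot, 4 mm wall, 60 g. If present it starts standing in pocket1 of the shaker. Origin: centre of its underside, z up when upright. May be absent (None).
- cup1: used green mixing cup: open round cup, 85 mm tall, 58 mm across at the rim, narrower towards the foot, 4 mm wall, 60 g. If present it starts standing in pocket2 of the shaker. Origin: centre of its underside, z up when upright. May be absent (None).
- squeeze: White squeeze bottle with a red nozzle, 56 mm across, 100 mm tall, among the tins; not part of the job. Origin: centre of its underside, z up.

How it is judged:
By the outcome, as a careful person would: the job done as asked, in the order asked, and still so for the second after the job is handed in, with the robot touching nothing.
Of tin0, tin1, tin2, tin3 only 2 to 4 are there at a start; the rules pass over those that are not, and their reading is None.
Of cup0, cup1 only 1 to 2 are there at a start; the rules pass over those that are not, and their reading is None.
At some moment in a run one of tin0, tin1, tin2, tin3 may be knocked a few centimetres aside while the robot is not near it.
It also fails if it takes over 210 s, if anything falls off the work surface, if the arm or the gripper's body presses on something with over 40 N, if the wrist force passes 120 N, or if a joint passes its speed limit or range.

ROBOT

A 6-joint arm with a two-finger parallel gripper is mounted at the origin on the work surface. World frame = base frame: x ahead of the robot, y to its left, z up, the work surface at z = 0. Lengths are in m, angles in rad, forces in N, time in s.
With the tool pointing down it reaches from about 0.325 to 0.925 m from the base axis. Payload 3.1 kg.
Tool frame: the origin (TCP) lies at the very end of the fingers, on their centre line; the grasp point (between the pads) lies 19 mm behind it (hold_point_z is the z of the grasp point in the tool frame, in m); z points along the fingers, y is the line along which they close (so a half turn about z gives the same grasp; the last joint's range is limited). The gripper opens to 85 mm and grips with 20 to 120 N. Pads are 22 mm wide; open, the fingers measure 114 mm over their backs; the gripper's body (76 mm by 85 mm) begins 54 mm behind the grasp point. The pads swing forward as they close: fully open they stand 13 mm farther back than shut.
Start: joints at [1.118, 0.217, 1.613, -0, 1.311, -0.112], TCP at [0.209, 0.589, 0.231] pointing down, gripper open.
Joint ranges: [-2.75, 2.75], [-0.78, 2.1], [0.31, 2.55], [-1.13, 4.27], [0.13, 2.63], [-2.58, 2.58]. Speed limits (rad/s): [2.79, 2.79, 3.14, 3.14, 3.14, 3.14].

INTERFACE

Orientations are given as a 3x3 rotation matrix whose columns are the frame's x, y, z axes.
In Python, from rig import * gives the robot as it stands.
- The arm moves only by the shell command python3 -m pendant 'ROWS'. ROWS is JSON, a list of rows, each a list of 3 entries, a list of its own where there are three numbers: the shift along the tool's x, y, z in mm, then the turn, a rotation vector about the tool's x, y, z in rad, then the opening, from 0 (shut) to 1 (fully open). A call has 1 to 8 rows; each row is the pose to reach, as a shift and turn from the pose commanded when the call began, along the tool's axes at that moment; what a row does not reach only later rows make up. A row lasts 1/12 s, in which the tool goes at most 41.7 mm and 7.16 degrees, less where a joint would pass 70% of its speed; a pose out of reach is approached as far as the arm can. A call with a gripper value outside its range is refused whole. The fingers move at their own pace and stop on an object; the grip force is fixed at half the most. Time passes only in rows, so rows that repeat a pose let the fingers close. It gives the time, the measured TCP pose, the force, the opening and the grip force at its end, in the units of the state.
- get_state(): the state, without advancing time (a new reading comes with each control period).
- read_camera(name): name is "side" or "top"; returns a dict with "image" (384x512x3 uint8, red, green, blue), "mtx" (3x3 intrinsics, pixels), "R" (3x3) and "t" (3): a world point X has camera coordinates R X + t. Camera axes: x right, y down, z forward; pixel columns grow to the right and rows downward; lengths in m; the calibration is good to about 2 mm. A picture is of the moment at which its call begins. There is no depth.
- job_done(): hands the job in; it is judged then, once.
Trained networks look in the newest picture that a camera, given by its name, has taken for a name from the list of things; names that differ only in an ending like _2 or _b are one class to them, and where a whole thing is asked for, a point or a joint stands for the part that bears it (a point fixed in the world has none). Each returns a list of dicts, best first, with "p" (0 to 1); they miss things now and then, are a little off and sometimes report something else, mostly with a low value. They report only what shows in the picture. A call takes as long as a camera call.
- cut_out(thing, camera): "region" (384x512 bool, what is visible of it) and "point" ([row, column] in pixels, amid what is visible of it).
- pinpoint(thing, camera): "point" ([row, column] in pixels: a listed point, or the origin of a listed thing).
The state is a dict: "t": time; "joints": joint angles; "joint_vel": joint speeds; "effort": joint torques, N m; "tcp_pos": TCP position; "tcp_rot": TCP orientation; "wrist_force": force on the tool from outside, world axes, zero at the start; "torque": the same for the moment, N m; "finger_gap": finger opening in m; "finger_force": force on a finger pad.
Only numpy, scipy, OpenCV 4.12 (cv2) and the standard library are available. Lean on these libraries where they do the work, as an engineer would, in place of code of your own. Each camera call takes 0.05 s, during which the arm holds its last target. There are 200 camera calls.

## Working session

There is one attempt and no reset: what is moved stays moved. The work goes in short steps, Python scripts to look and compute and a shell command to move; the robot and the scene stay as the last step left them, time stands still between calls to the robot, and variables do not carry over. Pictures are saved under pics/ and viewed, at most 14 in all, crops included, and the job is handed in when it is done.

```bash
ls; mkdir -p pics; cat > h.py <<'E'
from rig import *
import numpy as np, cv2
def cams():
    return {c:read_camera(c) for c in ("side","top")}
def px(c,rc,z):
    "world point on plane z from pixel [row,col]"
    d=np.linalg.inv(c["mtx"])@np.array([rc[1],rc[0],1.]); R=np.array(c["R"]);o=-R.T@c["t"]; w=R.T@d
    return o+w*(z-o[2])/w[2]
def ray(c,rc):
    d=np.linalg.inv(c["mtx"])@np.array([rc[1],rc[0],1.]); R=np.array(c["R"]);o=-R.T@c["t"]; w=R.T@d
    return o,w/np.linalg.norm(w)
def tri(rays):
    A=0;b=0
    for o,w in rays:
        P=np.eye(3)-np.outer(w,w);A=A+P;b=b+P@o
    x=np.linalg.solve(A,b); return x,[np.linalg.norm((np.eye(3)-np.outer(w,w))@(x-o)) for o,w in rays]
def proj(c,X):
    q=c["mtx"]@(np.array(c["R"])@X+c["t"]); return q[1]/q[2],q[0]/q[2]
E
python3 - <<'E'
from h import *
C=cams()
for k,c in C.items():
    cv2.imwrite(f"pics/{k}0.png",c["image"][:,:,::-1]); print(k,-np.array(c["R"]).T@c["t"],np.array(c["R"])[2])
s=get_state(); print(s["tcp_pos"],s["tcp_rot"],s["finger_gap"])
for n in "shaker clamp clamp_hinge clamp_grip start start_top tub pocket0 pocket1 pocket2 pocket3 tin0 tin1 tin2 tin3 cup0 cup1 squeeze".split():
    r={k:[(np.round(d["point"],1).tolist(),round(float(d["p"]),2)) for d in pinpoint(n,k)[:2]] for k in C} 
    x=""
    if r["side"] and r["top"]:
        X,e=tri([ray(C[k],r[k][0][0]) for k in C]); x=np.round(X,3),np.round(e,3)
    print(n,r,x)
E
```

```text
pics
side [ 0.43513998 -0.78518946  0.92842646] [ 0.10636981  0.67139423 -0.73342706]
top [ 0.29560946 -0.00828721  1.35651363] [ 0.19933483  0.00557854 -0.97991556]
[0.20855879 0.58839625 0.23006172] [[-9.42482903e-01  3.34252964e-01 -9.66628658e-04]
 [ 3.34254269e-01  9.42480853e-01 -1.98111611e-03]
 [ 2.48835073e-04 -2.19026781e-03 -9.99997570e-01]] 0.08564956527241678
shaker {'side': [([233.7, 257.3], 0.67)], 'top': [([199.9, 288.8], 0.88)]} (array([ 0.543, -0.101, -0.013]), array([0.011, 0.011]))Traceback (most recent call last):
  File "<stdin>", line 7, in <module>
ValueError: it knows: clamp_grip, clamp_hinge, cup, pocket, shaker, squeeze, start_top, tin, tub
```

View pics/side0.png

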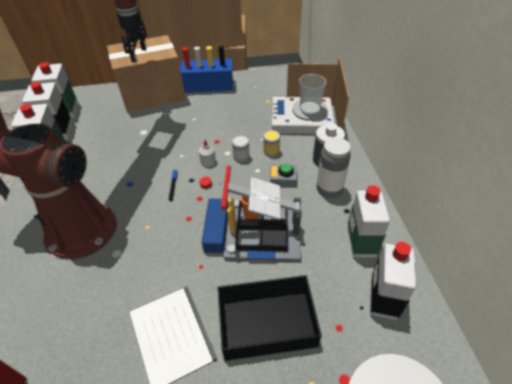

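View pics/top0.png

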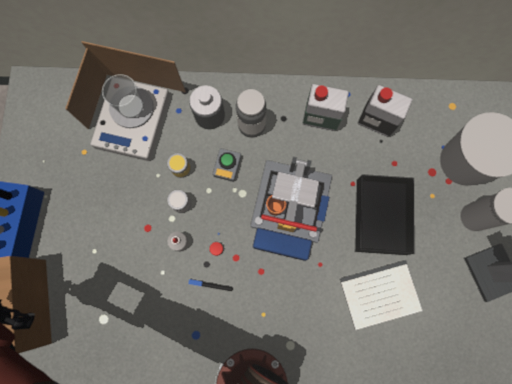

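```bash
python3 - <<'E'
from h import *
C=cams()
Z=dict(shaker=0,clamp_hinge=.112,clamp_grip=.22,start_top=.04,tub=0,tin=0,cup=.02,pocket=.02,squeeze=0)
for n in Z:
    for k in C:
        for d in pinpoint(n,k)[:6]: 
            if d["p"]>.2: print(n,k,np.round(d["point"],1),round(float(d["p"]),2),np.round(px(C[k],d["point"],Z[n]),3))
    r={k:pinpoint(n,k) for k in C}
    if n not in("tin","cup","pocket") and all(r.values()):
        X,e=tri([ray(C[k],r[k][0]["point"]) for k in C]); print("   tri",np.round(X,3),np.round(e,3))
E
```

```text
shaker side [234.2 260.5] 0.66 [ 0.54  -0.116  0.   ]
shaker top [201.7 289.3] 0.67 [ 0.546 -0.1    0.   ]
   tri [ 0.546 -0.102 -0.018] [0.004 0.004]
clamp_hinge side [206.6 298.2] 0.59 [ 0.648 -0.121  0.112]
clamp_hinge top [161.  297.2] 0.73 [ 0.649 -0.114  0.112]
clamp_hinge top [242.8 178.7] 0.64 [0.396 0.219 0.112]
clamp_hinge top [201.3 181.8] 0.32 [0.516 0.218 0.112]
   tri [ 0.651 -0.114  0.104] [0. 0.]
clamp_grip side [172.1 226.5] 0.65 [ 0.46  -0.057  0.22 ]
clamp_grip top [214.6 269.6] 0.94 [ 0.47  -0.034  0.22 ]
clamp_grip top [205.2 277.2] 0.71 [ 0.495 -0.054  0.22 ]
   tri [ 0.466 -0.036  0.2  ] [0.006 0.006]
start_top side [207. 296.] 0.64 [ 0.66  -0.063  0.04 ]
start_top side [163.6 284.7] 0.53 [0.667 0.133 0.04 ]
start_top side [213.2 276.7] 0.4 [ 0.597 -0.077  0.04 ]
start_top top [157.8 229.4] 0.45 [0.672 0.092 0.04 ]
   tri [ 0.722  0.107 -0.167] [0.009 0.009]
tub side [326.2 267.8] 0.69 [ 0.51  -0.399  0.   ]
tub top [217.7 379.7] 0.6 [ 0.505 -0.385  0.   ]
   tri [ 0.51  -0.39  -0.021] [0.001 0.001]
tin side [148.3 272.3] 0.89 [0.649 0.264 0.   ]
tin side [152.7 240.2] 0.64 [0.528 0.261 0.   ]
tin top [200.  178.7] 0.7 [0.54  0.249 0.   ]
cup side [215.4 251.5] 0.64 [ 0.522 -0.055  0.02 ]
cup top [205.8 273.6] 0.51 [ 0.528 -0.051  0.02 ]
cup top [203.  288.3] 0.24 [ 0.539 -0.096  0.02 ]
pocket side [239.8 248.3] 0.94 [ 0.499 -0.144  0.02 ]
pocket side [240.7 271.2] 0.75 [ 0.564 -0.159  0.02 ]
pocket side [214.4 277.3] 0.58 [ 0.601 -0.066  0.02 ]
pocket side [215.2 245.2] 0.56 [ 0.503 -0.051  0.02 ]
pocket top [204.4 275.9] 0.89 [ 0.533 -0.058  0.02 ]
pocket top [215.9 300.1] 0.81 [ 0.499 -0.133  0.02 ]
pocket top [183.6 276.1] 0.69 [ 0.599 -0.057  0.02 ]
pocket top [194.1 306.3] 0.68 [ 0.569 -0.152  0.02 ]
squeeze side [162.5 206.1] 0.65 [0.4   0.231 0.   ]
squeeze top [244.8 180. ] 0.62 [0.399 0.235 0.   ]
   tri [ 0.4    0.236 -0.004] [0. 0.]
```

```bash
cat >> h.py <<'E'
def mask(c,lo,hi,box):
    h=cv2.cvtColor(c["image"],cv2.COLOR_RGB2HSV); m=cv2.inRange(h,lo,hi); k=np.zeros_like(m); r0,r1,c0,c1=box; k[r0:r1,c0:c1]=1; return m*k
def pts(c,m,z): return np.array([px(c,(r,q),z)[:2] for r,q in np.argwhere(m>0)])
E
python3 - <<'E'
from h import *
C=cams(); T=C["top"];S=C["side"]
def ends(P):
    m=P.mean(0);u=np.linalg.svd(P-m)[2][0]; s=(P-m)@u; return m,u,np.ptp(s)
for z in (.15,.2,.22):
    m,u,l=ends(pts(T,mask(T,(0,120,90),(8,255,255),(205,235,255,322)),z)); print("red",z,m,np.arctan2(u[1],u[0]),l)
P=pts(T,mask(T,(100,90,40),(130,255,255),(190,270,245,325)),.055); print("blue",cv2.minAreaRect(P.astype(np.float32)*1000),len(P))
m=mask(S,(0,120,90),(8,255,255),(160,215,215,236)); P=np.argwhere(m); print("side red",P[P[:,0].argmin()],P[P[:,0].argmax()],len(P))
m=mask(T,(0,120,90),(8,255,255),(205,235,255,322)); P=np.argwhere(m); print("top red",P[P[:,1].argmin()],P[P[:,1].argmax()],len(P))
for n,c,b in(("top",T,(145,170,215,240)),("side",S,(155,180,270,300))):
    m=mask(c,(45,90,40),(85,255,255),b); P=pts(c,m,.045); print("green",n,np.argwhere(m).mean(0),P.mean(0),len(P),np.ptp(P,0))
for n in ("tin","squeeze","cup"):
  for k in C:
    for d in cut_out(n,k)[:5]:
      if d["p"]>.3:
        r=np.argwhere(d["region"]); print(n,k,d["p"].__round__(2),np.round(d["point"]),r.min(0),r.max(0))
big=cv2.resize(T["image"][130:270,150:340],None,fx=4,fy=4,interpolation=cv2.INTER_CUBIC)
b2=cv2.resize(S["image"][120:270,180:310],None,fx=4,fy=4,interpolation=cv2.INTER_CUBIC)
cv2.imwrite("pics/tc.png",big[:,:,::-1]);cv2.imwrite("pics/sc.png",b2[:,:,::-1])
E
```

```text
red 0.15 [ 0.46126764 -0.08881824] 1.3471143921985014 0.15799417507988248
red 0.2 [ 0.45440248 -0.0854809 ] 1.3471143921985014 0.15144662470897624
red 0.22 [ 0.45165642 -0.08414596] 1.3471143921985014 0.14882760456061372
blue ((434.2929382324219, -122.18193054199219), (145.31443786621094, 259.369384765625), 29.328235626220703) 1263
side red [166 227] [207 223] 164
top red [215 261] [227 316] 262
green top [159.34745763 226.58474576] [0.6653867  0.10028045] 118 [0.03587076 0.0349847 ]
green side [168.61052632 285.63157895] [0.6632701  0.10328009] 95 [0.03938811 0.04489561]
tin side 0.74 [146. 243.] [136 232] [161 249]
tin side 0.65 [140. 271.] [130 263] [156 280]
tin top 0.97 [200. 177.] [190 167] [213 190]
tin top 0.88 [162. 176.] [154 167] [177 189]
squeeze side 0.57 [153. 207.] [142 199] [166 215]
squeeze top 0.77 [240. 180.] [232 167] [250 188]
cup side 0.55 [211. 246.] [197 242] [219 257]
cup top 0.62 [210. 289.] [157 250] [258 330]
cup top 0.53 [204. 276.] [196 266] [215 285]
```

View pics/tc.png

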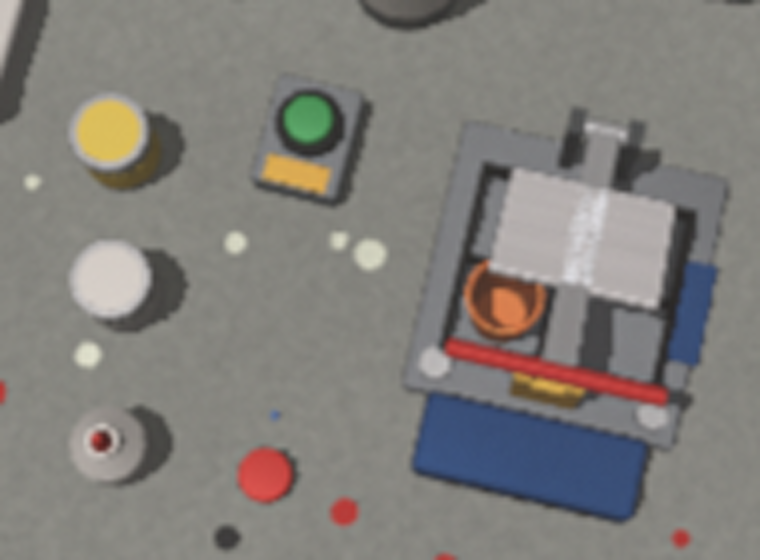

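View pics/sc.png

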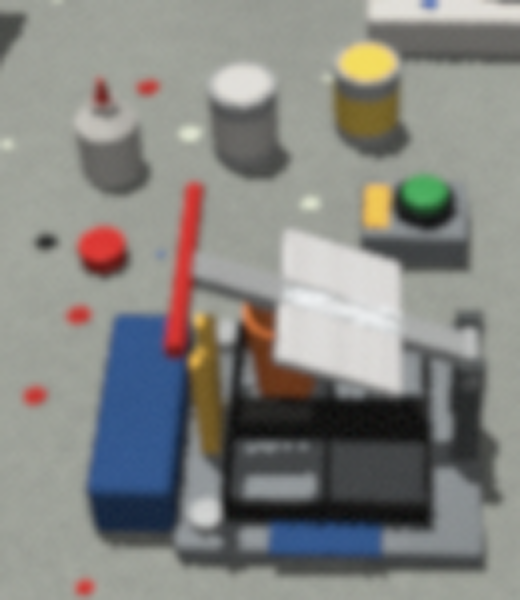

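```bash
cat > fit.py <<'E'
from h import *
from scipy.optimize import least_squares
C=cams(); T=C["top"];S=C["side"]
t=lambda u,v:(130+v/4-.375,150+u/4-.375); s=lambda u,v:(120+v/4-.375,180+u/4-.375)
obs=[(T,t(465,122),(110,107.5,20)),(T,t(728,182),(110,-107.5,20)),(T,t(405,388),(-110,107.5,20)),(T,t(672,447),(-110,-107.5,20)),
(T,t(428,395),(-108,85,55)),(T,t(415,470),(-170,85,55)),(T,t(648,447),(-108,-85,55)),(T,t(634,518),(-170,-85,55)),
(S,s(485,555),(110,-107.5,20)),(T,t(480,170),(75,85,44)),(T,t(697,210),(75,-85,44)),(S,s(430,515),(75,-85,44)),
(T,(161,297.2),(100,0,112)),(S,(206.6,298.2),(100,0,112)),
(T,t(447,347),('h',75)),(T,t(664,397),('h',-75)),(S,s(195,186),('h',75)),(S,s(176,350),('h',-75))]
def X(p,q):
    if q[0]=='h': q=(100-212*np.cos(p[3]),q[1],112+212*np.sin(p[3]))
    c,n=np.cos(p[2]),np.sin(p[2]); return np.array([p[0]+(c*q[0]-n*q[1])/1e3,p[1]+(n*q[0]+c*q[1])/1e3,q[2]/1e3])
f=lambda p:np.concatenate([np.subtract(proj(c,X(p,q)),o) for c,o,q in obs])
r=least_squares(f,[.55,-.1,-.22,.4],loss="soft_l1");print(r.x)
print(np.round(f(r.x).reshape(-1,2),1).tolist())
p=r.x
for n,q in dict(grip=(100-212*np.cos(p[3]),50,112+212*np.sin(p[3])),p0=(-36,-46,20),p1=(-36,46,20),p2=(36,-46,20),p3=(36,46,20)).items(): print(n,np.round(X(p,q),4))
# tins by lids
for n,st,sz in(("yellow",(0,)*2,0),):
    for c,b in((T,(150,175,165,190)),(S,(125,142,262,282))):
        m=mask(c,(18,90,120),(35,255,255),b); P=np.argwhere(m); print(n,P.mean(0),px(c,P.mean(0),.075))
o=[(T,t(110,130)),(S,s(367,62))]; x,e=tri([ray(*q) for q in o]); print("yellow lid",x,e)
o=[(T,t(111,279)),(S,s(243,86))]; x,e=tri([ray(*q) for q in o]); print("white lid",x,e)
o=[(T,t(308,118)),(S,s(425,190))]; x,e=tri([ray(*q) for q in o]); print("button",x,e)
o=[(T,t(506,295))]; print("cup rim",px(T,t(506,295),.105))
E
python3 fit.py
```

```text
[ 0.54603744 -0.10448097 -0.19073421  0.41648175]
[[-0.1, -0.8], [-0.4, 0.1], [0.7, -1.5], [1.6, 0.4], [-1.4, 0.0], [0.1, -1.4], [-1.7, 0.7], [1.1, 0.0], [-0.5, -0.5], [-2.0, 0.2], [-0.1, -0.2], [-2.2, 0.9], [1.5, 3.3], [0.8, -1.1], [-0.3, -0.0], [-0.3, 0.7], [0.3, -0.0], [0.3, 0.0]]
grip [ 0.4633 -0.0376  0.1978]
p0 [ 0.502  -0.1428  0.02  ]
p1 [ 0.5194 -0.0525  0.02  ]
p2 [ 0.5727 -0.1565  0.02  ]
p3 [ 0.5901 -0.0661  0.02  ]
yellow [162.16304348 176.71195652] [0.64284141 0.24868042 0.075     ]
yellow [135.06185567 271.46391753] [0.64259027 0.2495882  0.075     ]
yellow lid [0.64209589 0.24701008 0.07699102] [np.float64(0.000355673998957395), np.float64(0.0003556739989573029)]
white lid [0.5291076  0.23898982 0.07287543] [np.float64(0.000536049031558552), np.float64(0.0005360490315583546)]
button [0.6629431  0.09929987 0.05568661] [np.float64(0.00012695698976514046), np.float64(0.00012695698976524078)]
cup rim [ 0.52078601 -0.05514043  0.105     ]
```

```bash
cat > go.py <<'E'
# usage: go.py x y z [s|w]  -> shift/turn for grasp point at shaker (mm) or world (mm) coords, tool y along shaker x, pointing down
import sys; from h import *
from scipy.spatial.transform import Rotation as Ro
O=np.array([.546,-.1045]);A=-.19; c,n=np.cos(A),np.sin(A)
sx=np.array([c,n,0]);sy=np.array([-n,c,0]);Rt=np.c_[sy,sx,[0,0,-1]]
s=get_state();R=np.array(s["tcp_rot"]);h=np.array(s["tcp_pos"])-.019*np.array([0,0,1])*-1 if 0 else np.array(s["tcp_pos"])-.019*R[:,2]
d=h-[*O,0];print("t",round(s["t"],1),"now shaker",np.round([d@sx*1e3,d@sy*1e3,h[2]*1e3],1),"world",np.round(h*1e3,1),"gap",round(s["finger_gap"]*1e3,1),"F",np.round(s["wrist_force"],1),"q6",round(s["joints"][5],2))
a=sys.argv[1:]
i=0
while i<len(a):
    x,y,z=[float(v)/1e3 for v in a[i+1:i+4]]; g=np.r_[O,0]+sx*x+sy*y+[0,0,z] if a[i]=="s" else np.array([x,y,z])
    tcp=g+.019*Rt[:,2]; print("shift",np.round(R.T@(tcp-s["tcp_pos"])*1e3,1),"turn",np.round(Ro.from_matrix(R.T@Rt).as_rotvec(),3)); i+=4
E
python3 go.py s -94 50 330 s -94 50 260 s -94 50 198
```

```text
t 2.6 now shaker [-462.   617.4  250.3] world [208.9 589.1 250.3] gap 85.3 F [-1.   0.5 -0.2] q6 -0.11
shift [-449.1 -505.7  -79.7] turn [-0.    0.    1.42]
shift [-449.1 -505.7   -9.7] turn [-0.    0.    1.42]
shift [-449.1 -505.7   52.3] turn [-0.    0.    1.42]
```

```bash
python3 -m pendant '[[[0,0,-80],[0,0,0],0.6],[[0,0,-80],[0,0,0],0.6],[[-180,-200,-80],[0,0,0.6],0.5],[[-180,-200,-80],[0,0,0.6],0.5],[[-180,-200,-80],[0,0,0.6],0.5],[[-180,-200,-80],[0,0,0.6],0.5],[[-180,-200,-80],[0,0,0.6],0.5],[[-180,-200,-80],[0,0,0.6],0.5]]'; python3 - <<'E'
E
python3 go.py s -94 50 330 s -94 50 230
```

```text
t: 3.27
tcp_pos: [0.3046, 0.3563, 0.3115]
tcp_rot: [[-0.587, 0.81, 0.001], [0.81, 0.587, 0.0], [-0.0, 0.001, -1.0]]
wrist_force: [1.4, 0.2, 0.2]
finger_gap: 0.0427
finger_force: 0.0
t 3.3 now shaker [-324.1  406.9  330.5] world [304.6 356.3 330.5] gap 42.7 F [1.4 0.2 0.2] q6 0.09
shift [-412.  -102.9    0.5] turn [ 0.001 -0.     0.817]
shift [-412.  -103.   100.5] turn [ 0.001 -0.     0.817]
```

```bash
python3 -m pendant '[[[-230,-50,0],[0,0,0.6],0.5],[[-230,-50,0],[0,0,0.6],0.5],[[-230,-50,0],[0,0,0.6],0.5],[[-230,-50,0],[0,0,0.6],0.5],[[-230,-50,0],[0,0,0.6],0.5],[[-230,-50,0],[0,0,0.6],0.5],[[-230,-50,0],[0,0,0.6],0.5],[[-230,-50,0],[0,0,0.6],0.5]]' >/dev/null
python3 go.py s -94 50 300 s -94 50 230
```

```text
t 3.9 now shaker [-190.   214.1  330.5] world [399.9 141.7 330.5] gap 42.5 F [0.9 0.1 0.3] q6 0.15
shift [-180.9   58.5   30.4] turn [ 0.    -0.001  0.216]
shift [-181.    58.5  100.4] turn [ 0.    -0.001  0.216]
```

```bash
python3 -m pendant '[[[-181,58,30],[0,0,0.216],0.5],[[-181,58,30],[0,0,0.216],0.5],[[-181,58,30],[0,0,0.216],0.5],[[-181,58,30],[0,0,0.216],0.5],[[-181,58,30],[0,0,0.216],0.5],[[-181,58,30],[0,0,0.216],0.5],[[-181,58,30],[0,0,0.216],0.5]]' >/dev/null
python3 go.py s -94 50 240 s -94 50 198
python3 - <<'E'
from h import *
C=cams()
for k,c in C.items(): print(k,[(np.round(d["point"],1),round(d["p"],2)) for d in pinpoint("clamp_grip",k)[:2]])
a=cv2.resize(C["side"]["image"][100:260,160:360],None,fx=4,fy=3.7);cv2.imwrite("pics/s1.png",a[:,:,::-1])
E
```

```text
t 4.5 now shaker [-94.6  51.6 299.8] world [462.9 -35.9 299.8] gap 43.0 F [ 0.3 -0.2  0.4] q6 -0.04
shift [-1.7  0.7 59.8] turn [-0.002 -0.001  0.003]
shift [ -1.8   0.8 101.8] turn [-0.002 -0.001  0.003]
side [(array([170.8, 227.9]), 0.85), (array([238.4, 247.3]), 0.43)]
top [(array([216., 272.]), 0.62)]
```

View pics/s1.png

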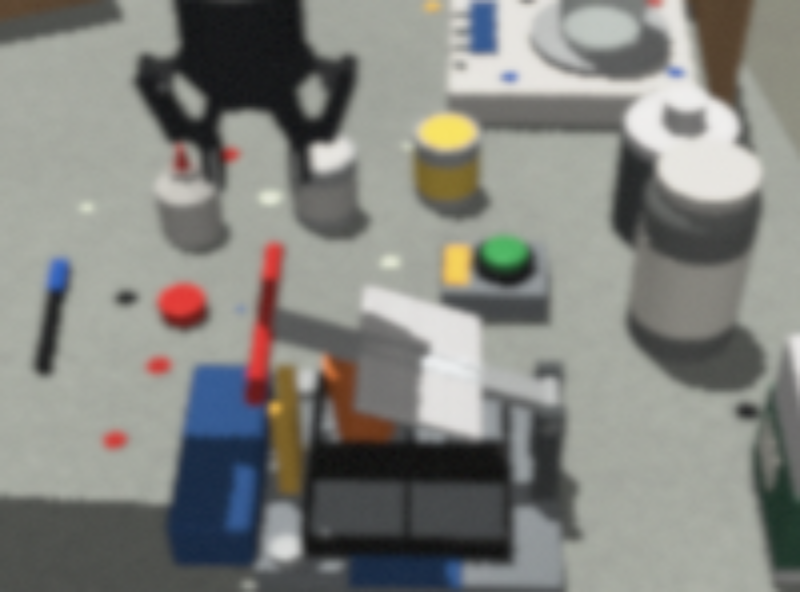

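```bash
python3 -m pendant '[[[-2,1,40],[0,0,0],0.5],[[-2,1,80],[0,0,0],0.5],[[-2,1,102],[0,0,0],0.5],[[-2,1,102],[0,0,0],0.5],[[-2,1,102],[0,0,0],0],[[-2,1,102],[0,0,0],0],[[-2,1,102],[0,0,0],0],[[-2,1,102],[0,0,0],0]]'; python3 -m pendant '[[[0,0,0],[0,0,0],0],[[0,0,0],[0,0,0],0]]'
python3 go.py
```

```text
t: 5.38
tcp_pos: [0.4643, -0.0381, 0.1816]
tcp_rot: [[0.185, 0.983, 0.002], [0.983, -0.185, 0.0], [0.001, 0.002, -1.0]]
wrist_force: [-4.2, 2.5, 3.3]
finger_gap: 0.0122
finger_force: 58.6
t: 5.55
tcp_pos: [0.4638, -0.0381, 0.1807]
tcp_rot: [[0.185, 0.983, 0.001], [0.983, -0.185, 0.001], [0.001, 0.001, -1.0]]
wrist_force: [-3.9, 3.4, 3.5]
finger_gap: 0.0116
finger_force: 58.6
t 5.5 now shaker [-93.2  49.7 199.7] world [463.8 -38.1 199.7] gap 11.6 F [-3.9  3.4  3.5] q6 -0.05
```

```bash
python3 -m pendant '[[[0,13,-25],[0,0,0],0],[[0,32,-51],[0,0,0],0],[[0,54,-74],[0,0,0],0],[[0,79,-93],[0,0,0],0],[[0,107,-108],[0,0,0],0],[[0,137,-119],[0,0,0],0],[[0,168,-125],[0,0,0],0],[[0,168,-125],[0,0,0],0]]'; 
python3 go.py
```

```text
t: 6.22
tcp_pos: [0.6359, -0.0725, 0.3127]
tcp_rot: [[0.186, 0.982, 0.016], [0.983, -0.186, -0.005], [-0.002, 0.016, -1.0]]
wrist_force: [-0.5, -2.0, 15.3]
finger_gap: 0.0112
finger_force: 61.9
t 6.2 now shaker [ 82.   48.4 331.7] world [635.6 -72.4 331.7] gap 11.2 F [-0.5 -2.  15.3] q6 -0.04
```

```bash
python3 -m pendant '[[[0,16,3],[0,0,0],0],[[0,32,5],[0,0,0],0],[[0,48,6],[0,0,0],0],[[0,63,8],[0,0,0],0],[[0,84,13],[0,0,0],0],[[0,94,16],[0,0,0],0],[[0,94,16],[0,0,0],0]]'; 
python3 go.py
```

```text
t: 6.8
tcp_pos: [0.7287, -0.0912, 0.2968]
tcp_rot: [[0.187, 0.982, 0.022], [0.982, -0.187, -0.008], [-0.004, 0.023, -1.0]]
wrist_force: [6.7, -4.4, 10.6]
finger_gap: 0.0119
finger_force: 66.6
t 6.8 now shaker [176.5  47.6 315.8] world [728.3 -91.1 315.8] gap 11.9 F [ 6.7 -4.4 10.6] q6 -0.03
```

```bash
python3 -m pendant '[[[0,0,0],[0,0,0],0.5],[[0,0,0],[0,0,0],0.5],[[0,0,0],[0,0,0],0.5],[[0,0,-30],[0,0,0],0.5],[[0,0,-60],[0,0,0],0.5],[[0,-40,-60],[0,0,0],0.5],[[0,-80,-60],[0,0,0],1],[[0,-80,-60],[0,0,0],1]]'; 
python3 go.py s -35 45 250 s -35 45 88
python3 - <<'E'
from h import *
C=cams()
print([(np.round(d["point"],1),round(d["p"],2)) for d in pinpoint("clamp_grip","side")[:2]])
a=cv2.resize(C["side"]["image"][80:260,160:360],None,fx=4,fy=3.3);cv2.imwrite("pics/s2.png",a[:,:,::-1])
E
```

```text
t: 7.47
tcp_pos: [0.6342, -0.0699, 0.3438]
tcp_rot: [[0.184, 0.983, -0.013], [0.983, -0.184, 0.003], [0.0, -0.013, -1.0]]
wrist_force: [0.9, 1.3, -1.2]
finger_gap: 0.0656
finger_force: 0.0
t 7.5 now shaker [ 80.4  50.6 362.8] world [634.5 -70.  362.8] gap 65.6 F [ 0.9  1.3 -1.2] q6 -0.03
shift [  -5.1 -113.6  114.4] turn [-0.013 -0.     0.005]
shift [  -5.2 -111.4  276.4] turn [-0.013 -0.     0.005]
[(array([138.6, 331.4]), 0.65)]
```

View pics/s2.png

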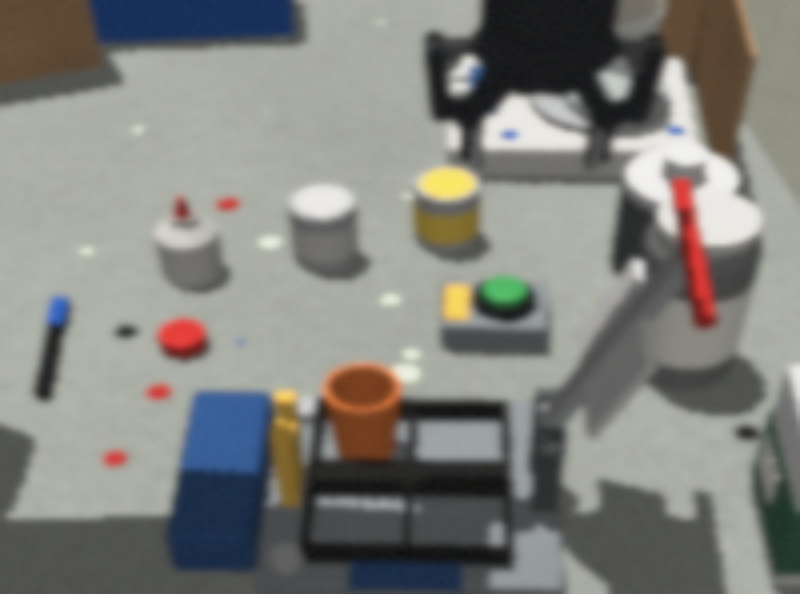

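```bash
python3 -m pendant '[[[-2,-40,20],[-0.013,0,0],1],[[-5,-80,40],[-0.013,0,0],1],[[-5,-112,60],[-0.013,0,0],1],[[-5,-112,100],[-0.013,0,0],1],[[-5,-112,140],[-0.013,0,0],1],[[-5,-112,170],[-0.013,0,0],1],[[-5,-112,170],[-0.013,0,0],1]]' >/dev/null
python3 go.py s -35 45 88
python3 - <<'E'
from h import *
T=read_camera("top");S=read_camera("side")
for k in("top","side"): print([(np.round(d["point"],1),round(d["p"],2)) for d in cut_out("cup",k)[:2]])
r=(80+385/3.3,160+363/4); print(px(S,r,.105))
E
```

```text
t 8.2 now shaker [-27.8  44.5 190.1] world [527.1 -55.5 190.1] gap 85.5 F [ 0.   0.3 -0.9] q6 -0.05
shift [  0.4  -7.2 102.1] turn [-0.    -0.001  0.004]
[(array([200. , 269.3]), 0.59)]
[(array([203.2, 249.5]), 0.81), (array([169.8, 283.6]), 0.53)]
[ 0.52247689 -0.05399872  0.105     ]
```

Cup agrees with (0.522, -0.054). Descend, grip, lift.

```bash
python3 -m pendant '[[[0,-7,40],[0,0,0],1],[[0,-7,75],[0,0,0],1],[[0,-7,102],[0,0,0],1],[[0,-7,102],[0,0,0],1],[[0,-7,102],[0,0,0],0],[[0,-7,102],[0,0,0],0],[[0,-7,102],[0,0,0],0],[[0,-7,102],[0,0,0],0]]'; python3 -m pendant '[[[0,0,0],[0,0,0],0],[[0,0,0],[0,0,0],0],[[0,0,-40],[0,0,0],0],[[0,0,-80],[0,0,0],0],[[0,0,-110],[0,0,0],0],[[0,0,-110],[0,0,0],0]]'
python3 go.py w 508 -385 200 w 508 -385 110
```

```text
t: 9.07
tcp_pos: [0.5288, -0.0561, 0.0805]
tcp_rot: [[0.185, 0.983, 0.019], [0.983, -0.185, -0.004], [-0.0, 0.019, -1.0]]
wrist_force: [-2.1, -0.5, 5.3]
finger_gap: 0.0558
finger_force: 62.4
t: 9.57
tcp_pos: [0.5314, -0.0567, 0.1975]
tcp_rot: [[0.185, 0.982, 0.032], [0.983, -0.185, -0.007], [-0.001, 0.033, -0.999]]
wrist_force: [1.4, 0.1, -0.1]
finger_gap: 0.0563
finger_force: 63.9
t 9.6 now shaker [-24.   44.2 216.5] world [530.7 -56.6 216.5] gap 56.3 F [ 1.4  0.1 -0.1] q6 -0.05
shift [-327.    37.1   18.1] turn [0.033 0.001 0.004]
shift [-326.9   34.1  108. ] turn [0.033 0.001 0.004]
```

```bash
python3 -m pendant '[[[-40,5,-10],[0,0,0],0],[[-80,10,-10],[0,0,0],0],[[-120,15,-10],[0,0,0],0],[[-160,20,-10],[0,0,0],0],[[-200,25,-10],[0,0,0],0],[[-240,30,-10],[0,0,0],0],[[-280,34,-10],[0,0,0],0],[[-327,36,-10],[0,0,0],0]]'>/dev/null; python3 -m pendant '[[[0,0,0],[0,0,0],0],[[0,0,40],[0,0,0],0],[[0,0,80],[0,0,0],0],[[0,0,115],[0,0,0],0],[[0,0,115],[0,0,0],0],[[0,0,115],[0,0,0],0]]'
python3 go.py w 508 -385 200 w 508 -385 110
python3 - <<'E'
from h import *
T=read_camera("side")
a=cv2.resize(T["image"][120:370,160:360],None,fx=3,fy=2.4);cv2.imwrite("pics/s3.png",a[:,:,::-1])
E
```

```text
t: 10.73
tcp_pos: [0.5003, -0.3768, 0.0803]
tcp_rot: [[0.185, 0.983, 0.01], [0.983, -0.185, 0.001], [0.002, 0.009, -1.0]]
wrist_force: [0.1, 0.1, -0.9]
finger_gap: 0.0561
finger_force: 64.0
t 10.7 now shaker [   6.3 -276.1   99.3] world [ 500.1 -376.8   99.3] gap 56.1 F [ 0.1  0.1 -0.9] q6 -0.58
shift [  -6.4   10.1 -100.6] turn [ 0.009 -0.002  0.004]
shift [ -6.6   9.2 -10.6] turn [ 0.009 -0.002  0.004]
```

View pics/s3.png

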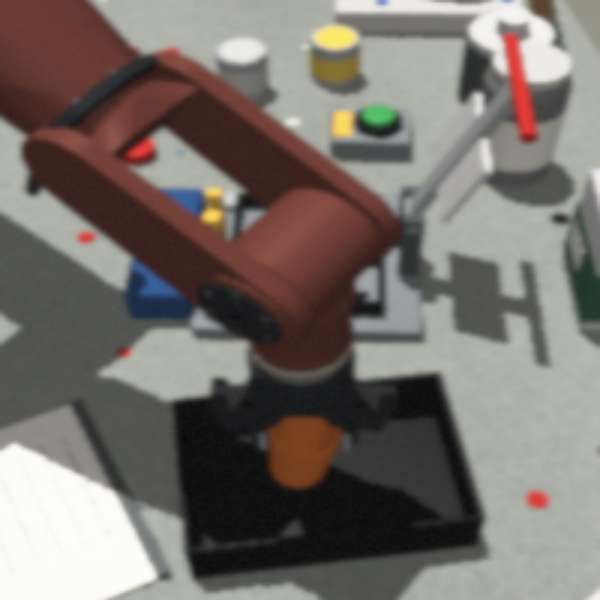

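```bash
python3 -m pendant '[[[0,5,12],[0,0,0],0],[[0,5,12],[0,0,0],0],[[0,5,12],[0,0,0],1],[[0,5,12],[0,0,0],1],[[0,5,12],[0,0,0],1],[[0,5,-28],[0,0,0],1],[[0,5,-68],[0,0,0],1],[[0,5,-108],[0,0,0],1]]'; python3 -m pendant '[[[0,0,-30],[0,0,0],1],[[40,0,-30],[0,0,0],1],[[80,0,-30],[0,0,0],1],[[120,0,-30],[0,0,0],1],[[160,0,-30],[0,0,0],1],[[200,0,-30],[0,0,0],1],[[240,0,-30],[0,0,0],1],[[280,0,-30],[0,0,0],1]]' >/dev/null
python3 go.py w 529 239 200 w 642 248 200
python3 - <<'E'
from h import *
C=cams();T=C["top"];S=C["side"]
for k in C: print([(np.round(d["point"],1),round(d["p"],2)) for d in cut_out("cup",k)[:2]])
for n in("tin","squeeze"):
 for k in C: print(n,k,[(np.round(px(C[k],d["point"],0),3),round(d["p"],2)) for d in pinpoint(n,k)[:4]])
E
```

```text
t: 11.45
tcp_pos: [0.5043, -0.3782, 0.1905]
tcp_rot: [[0.185, 0.983, 0.011], [0.983, -0.185, -0.001], [0.001, 0.011, -1.0]]
wrist_force: [0.9, -0.7, 1.5]
finger_gap: 0.0854
finger_force: 0.0
t 12.1 now shaker [  9.5   4.7 239.7] world [ 556.3 -101.7  239.7] gap 85.5 F [ 0.7 -0.3  0.5] q6 -0.12
shift [329.7 -90.8  38.3] turn [0.015 0.    0.004]
shift [359.5  18.6  39.9] turn [0.015 0.    0.004]
[(array([308.5, 262.7]), 0.88), (array([138.2, 238.8]), 0.7)]
[(array([212.8, 383.8]), 0.61)]
tin side [(array([0.533, 0.256, 0.   ]), 0.48)]
tin top [(array([0.644, 0.251, 0.   ]), 0.61), (array([0.526, 0.237, 0.   ]), 0.61)]
squeeze side [(array([0.403, 0.241, 0.   ]), 0.6)]
squeeze top [(array([0.404, 0.243, 0.   ]), 0.72), (array([ 0.862, -0.12 ,  0.   ]), 0.32)]
```

```bash
python3 -m pendant '[[[40,-11,5],[0,0,0],1],[[80,-22,10],[0,0,0],1],[[120,-33,15],[0,0,0],1],[[160,-44,20],[0,0,0],1],[[200,-55,25],[0,0,0],1],[[240,-66,30],[0,0,0],1],[[280,-77,35],[0,0,0],1],[[320,-88,38],[0,0,0],1]]' >/dev/null; python3 -m pendant '[[[0,0,0],[0,0,0],1],[[0,0,0],[0,0,0],1],[[0,0,0],[0,0,0],1]]'>/dev/null
cat > tins.py <<'E'
from h import *
C=cams()
for k,c in C.items():
    z=.075
    for d in cut_out("tin",k)[:3]:
        m=d["region"].astype(np.uint8); print(k,round(d["p"],2),"origin~",np.argwhere(m).mean(0).round(1), "centroid@z",np.round(px(c,np.argwhere(m).mean(0),.0375),3))
E
python3 tins.py; python3 go.py w 529 239 200 w 529 239 52
```

```text
side 0.88 origin~ [143.  271.6] centroid@z [0.644 0.25  0.038]
side 0.2 origin~ [221.1 263.4] centroid@z [ 0.552 -0.097  0.037]
top 0.59 origin~ [165.1 184.4] centroid@z [0.644 0.231 0.038]
top 0.4 origin~ [202.  186.5] centroid@z [0.528 0.217 0.038]
t 13.6 now shaker [-77.9 320.2 199.9] world [530.  224.6 199.9] gap 85.5 F [-0.1 -0.7  0.5] q6 0.47
shift [13.9 -3.9 -0.2] turn [0.013 0.    0.001]
shift [ 13.9  -5.9 147.8] turn [0.013 0.    0.001]
```

```bash
python3 -m pendant '[[[14,-6,0],[0.013,0,0],1],[[14,-6,40],[0.013,0,0],1],[[14,-6,80],[0.013,0,0],1],[[14,-6,120],[0.013,0,0],1],[[14,-6,148],[0.013,0,0],1],[[14,-6,148],[0.013,0,0],1],[[14,-6,148],[0.013,0,0],1]]';python3 go.py w 529 239 52;  python3 -m pendant '[[[0,0,0],[0,0,0],0],[[0,0,0],[0,0,0],0],[[0,0,0],[0,0,0],0],[[0,0,0],[0,0,0],0],[[0,0,0],[0,0,0],0],[[0,0,0],[0,0,0],0]]'
python3 go.py
```

```text
t: 14.22
tcp_pos: [0.5265, 0.2404, 0.0309]
tcp_rot: [[0.186, 0.983, -0.005], [0.983, -0.186, -0.001], [-0.002, -0.004, -1.0]]
wrist_force: [0.2, -0.1, 0.6]
finger_gap: 0.0849
finger_force: 0.0
t 14.2 now shaker [-84.2 335.   49.9] world [526.6 240.4  49.9] gap 84.9 F [ 0.2 -0.1  0.6] q6 0.49
shift [-0.9  2.7 -2.1] turn [-0.004  0.002  0.003]
t: 14.72
tcp_pos: [0.5312, 0.242, 0.0363]
tcp_rot: [[0.185, 0.983, 0.006], [0.983, -0.185, 0.002], [0.003, 0.006, -1.0]]
wrist_force: [0.1, -0.0, 7.2]
finger_gap: 0.059
finger_force: 65.5
t 14.7 now shaker [-80.1 337.4  55.3] world [531.1 241.9  55.3] gap 59.0 F [ 0.1 -0.   7.2] q6 0.49
```

```bash
python3 -m pendant '[[[0,0,-40],[0,0,0],0],[[0,0,-80],[0,0,0],0],[[0,0,-120],[0,0,0],0],[[-40,7,-120],[0,0,0],0],[[-80,14,-120],[0,0,0],0],[[-120,21,-120],[0,0,0],0],[[-160,28,-120],[0,0,0],0],[[-200,35,-120],[0,0,0],0]]' >/dev/null;  python3 -m pendant '[[[0,0,0],[0,0,0],0],[[0,0,0],[0,0,0],0],[[0,0,0],[0,0,0],0]]'
python3 go.py s -36 46 170 s -36 46 77
```

```text
t: 15.63
tcp_pos: [0.5253, 0.0379, 0.1527]
tcp_rot: [[0.186, 0.983, -0.0], [0.983, -0.186, 0.001], [0.001, -0.0, -1.0]]
wrist_force: [0.8, 0.4, -4.0]
finger_gap: 0.0587
finger_force: 66.9
t 15.6 now shaker [-47.3 135.9 171.7] world [525.3  37.9 171.7] gap 58.7 F [ 0.8  0.4 -4. ] q6 0.13
shift [-90.   11.    1.6] turn [-0.    -0.001  0.003]
shift [-90.   11.   94.6] turn [-0.    -0.001  0.003]
```

```bash
cat > pk.py <<'E'
from h import *
C=cams()
O=np.array([.546,-.1045]);A=-.19; c,n=np.cos(A),np.sin(A)
sx=np.array([c,n]);sy=np.array([-n,c])
for k in C:
    for d in pinpoint("pocket",k)[:5]:
        X=px(C[k],d["point"],.02)[:2]-O; print(k,round(d["p"],2),np.round([X@sx*1e3,X@sy*1e3],1),np.round(d["point"],1))
E
python3 pk.py; python3 - <<'E'
from h import *
C=cams()
a=cv2.resize(C["top"]["image"][140:270,220:350],None,fx=4.5,fy=4.5,interpolation=cv2.INTER_CUBIC);cv2.imwrite("pics/t4.png",a[:,:,::-1])
E
```

```text
side 0.95 [-49.7 -40.5] [237.7 244.7]
side 0.76 [ 37.1 -48.3] [240.2 274.3]
side 0.75 [-44.6  51.8] [213.3 247.8]
side 0.64 [31.9 48.3] [214.4 272.5]
top 0.87 [-35.7 -42.2] [214.8 302. ]
top 0.7 [ 43.5 -42.7] [190.4 307.3]
top 0.58 [39.  52.9] [185.1 277.1]
top 0.55 [-32.3  58.6] [206.6 270.4]
```

View pics/t4.png

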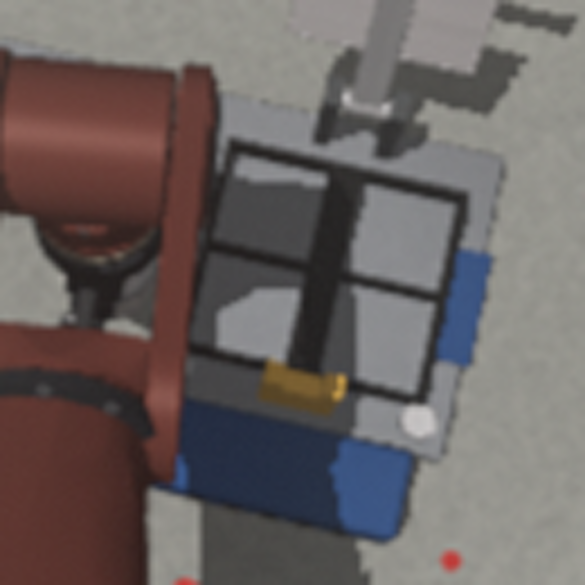

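```bash
python3 - <<'E'
from h import *
T=read_camera("top");S=read_camera("side")
Q=[px(T,(140+v/4.5-.39,220+u/4.5-.39),.044)[:2] for u,v in((232,141),(468,192),(426,402),(188,351))]
Q=np.array(Q);M=np.array([(75,85),(75,-85),(-75,-85),(-75,85)])/1e3
c=Q.mean(0);H=M.T@(Q-c);a=np.arctan2(H[0,1]-H[1,0],H[0,0]+H[1,1]);print(c,a,np.linalg.norm(Q-np.roll(Q,1,0),axis=1))
a_=cv2.resize(S["image"][170:260,200:310],None,fx=6,fy=6,interpolation=cv2.INTER_CUBIC);cv2.imwrite("pics/s5.png",a_[:,:,::-1])
E
```

```text
[ 0.54496893 -0.10743804] -0.18089502438543106 [0.14899645 0.1653566  0.14794158 0.16311851]
```

View pics/s5.png

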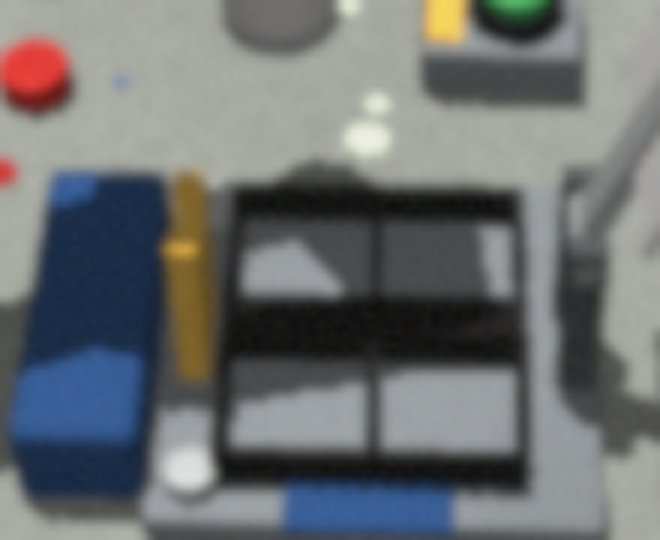

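```bash
python3 - <<'E'
from h import *
S=read_camera("side");T=read_camera("top")
O=np.array([.546,-.1045]);A=-.19; c,n=np.cos(A),np.sin(A);sx=np.array([c,n]);sy=np.array([-n,c])
for n_,u,v in(("75,85",520,187),("-75,85",235,187),("70,-80",518,455),("-70,-80",226,455)):
    X=px(S,(170+v/6-.42,200+u/6-.42),.044)[:2]-O; print("side",n_,np.round([X@sx*1e3,X@sy*1e3],1))
for n_,u,v in(("75,85",232,141),("75,-85",468,192),("-75,-85",426,402)):
    X=px(T,(140+v/4.5-.39,220+u/4.5-.39),.044)[:2]-O; print("top",n_,np.round([X@sx*1e3,X@sy*1e3],1))
E
```

```text
side 75,85 [74.3 83.8]
side -75,85 [-73.2  82.2]
side 70,-80 [ 69.1 -82.5]
side -70,-80 [-67.5 -84.3]
top 75,85 [73.4 80.4]
top 75,-85 [ 74.2 -85. ]
top -75,-85 [-73.8 -85.4]
```

```bash
python3 -m pendant '[[[-40,11,0],[0,0,0],0],[[-70,11,0],[0,0,0],0],[[-92,11,0],[0,0,0],0],[[-92,11,30],[0,0,0],0],[[-92,11,55],[0,0,0],0],[[-92,11,55],[0,0,0],0],[[-92,11,55],[0,0,0],0],[[-92,11,55],[0,0,0],0]]' >/dev/null
python3 go.py s -36 44.5 77
python3 - <<'E'
from h import *
S=read_camera("side")
a_=cv2.resize(S["image"][140:260,200:310],None,fx=5,fy=5,interpolation=cv2.INTER_CUBIC);cv2.imwrite("pics/s6.png",a_[:,:,::-1])
E
```

```text
t 16.8 now shaker [-34.8  44.2 117.5] world [520.2 -54.5 117.5] gap 58.4 F [ 1.3 -0.3 -3. ] q6 -0.05
shift [ 0.3 -1.3 40.5] turn [0.001 0.    0.004]
```

View pics/s6.png

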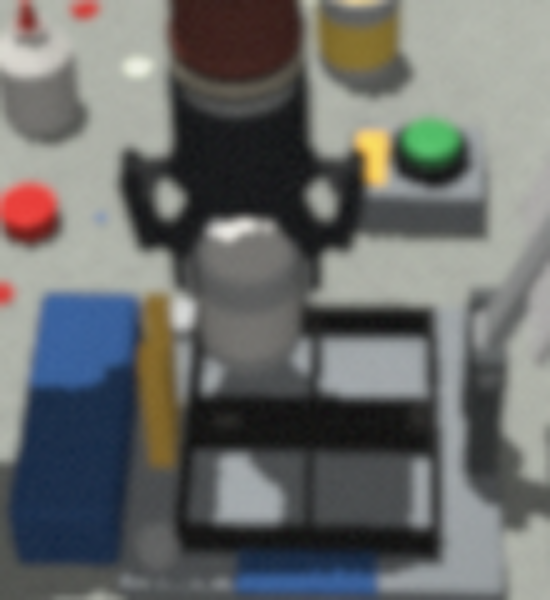

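```bash
python3 - <<'E'
from h import *
S=read_camera("side")
th=np.linspace(0,6.28,200)
for z in(.058,.062,.066):
    P=np.array([proj(S,np.array([.5202+.03*np.cos(t),-.0545+.03*np.sin(t),z])) for t in th]); print(z,"cols",(P[:,1].min()-200)*5,(P[:,1].max()-200)*5,"bottom",(P[:,0].max()-140)*5)
E
```

```text
0.058 cols 202.64519277566805 302.26605093433307 bottom 375.23387758329693
0.062 cols 202.31503789524254 302.1934475288276 bottom 370.9596578419419
0.066 cols 201.9831715641486 302.1204678287336 bottom 366.6628805823608
```

```bash
python3 -m pendant '[[[0,-1,12],[0,0,0],0],[[0,-1,24],[0,0,0],0],[[0,-1,30],[0,0,0],0],[[0,-1,30],[0,0,0],0],[[0,-1,30],[0,0,0],0]]'; python3 -m pendant '[[[0,0,6],[0,0,0],0],[[0,0,12],[0,0,0],0],[[0,0,12],[0,0,0],0],[[0,0,12],[0,0,0],0]]'; python3 go.py s -36 44.5 77
```

```text
t: 17.32
tcp_pos: [0.5176, -0.0541, 0.0666]
tcp_rot: [[0.185, 0.983, -0.002], [0.983, -0.185, 0.001], [0.0, -0.002, -1.0]]
wrist_force: [-1.0, 0.3, -2.9]
finger_gap: 0.0588
finger_force: 66.6
t: 17.65
tcp_pos: [0.5186, -0.0544, 0.0561]
tcp_rot: [[0.185, 0.983, -0.0], [0.983, -0.185, 0.0], [0.0, -0.0, -1.0]]
wrist_force: [-1.1, 1.4, 2.0]
finger_gap: 0.0588
finger_force: 67.7
t 17.6 now shaker [-36.4  44.1  75.1] world [518.6 -54.4  75.1] gap 58.8 F [-1.1  1.4  2. ] q6 -0.05
shift [ 0.4  0.4 -1.9] turn [-0.    -0.     0.004]
```

```bash
python3 -m pendant '[[[0,0,0],[0,0,0],0.9],[[0,0,0],[0,0,0],0.9],[[0,0,0],[0,0,0],0.9],[[0,0,0],[0,0,0],0.9],[[0,0,-40],[0,0,0],1],[[0,0,-80],[0,0,0],1],[[0,0,-120],[0,0,0],1],[[0,0,-120],[0,0,0],1]]'; python3 go.py w 642 248 200; python3 - <<'E'
from h import *
C=cams()
for k in C:
  print(k,[(np.round(px(C[k],d["point"],0),3),round(d["p"],2)) for d in pinpoint("tin",k)[:4]])
T=C["top"];S=C["side"]
for c,b in((T,(140,185,155,200)),(S,(120,150,250,295))):
    P=np.argwhere(mask(c,(18,90,120),(35,255,255),b)); print(P.mean(0),len(P),px(c,P.mean(0),.075))
E
```

```text
t: 18.32
tcp_pos: [0.5249, -0.0559, 0.1852]
tcp_rot: [[0.185, 0.983, 0.017], [0.983, -0.185, -0.004], [-0.001, 0.018, -1.0]]
wrist_force: [1.6, 1.2, 0.6]
finger_gap: 0.0852
finger_force: 0.0
t 18.3 now shaker [-30.3  43.8 204.2] world [524.5 -55.8 204.2] gap 85.2 F [1.6 1.2 0.6] q6 -0.05
shift [320.3  58.9   5. ] turn [0.018 0.001 0.004]
side [(array([ 0.519, -0.03 ,  0.   ]), 0.7), (array([0.651, 0.267, 0.   ]), 0.69), (array([ 0.594, -0.058,  0.   ]), 0.53)]
top [(array([0.648, 0.255, 0.   ]), 0.82), (array([ 0.518, -0.057,  0.   ]), 0.5)]
[162.16304348 176.71195652] 184 [0.64284141 0.24868042 0.075     ]
[135.94230769 271.875     ] 104 [0.64309767 0.24449918 0.075     ]
```

```bash
python3 -m pendant '[[[40,7,0],[0,0,0],1],[[80,14,0],[0,0,0],1],[[120,21,0],[0,0,0],1],[[160,29,0],[0,0,0],1],[[200,36,0],[0,0,0],1],[[240,44,0],[0,0,0],1],[[280,51,0],[0,0,0],1],[[310,58,0],[0,0,0],1]]' >/dev/null; python3 -m pendant '[[[0,0,0],[0,0,0],1],[[0,0,0],[0,0,0],1],[[0,0,0],[0,0,0],1]]'>/dev/null; python3 go.py w 642 248 200 w 642 248 50
```

```text
t 19.4 now shaker [ 18.8 353.2 191.9] world [631.2 238.8 191.9] gap 85.7 F [ 0.6 -0.6 -0.9] q6 0.44
shift [11.   9.  -8.2] turn [-0.004  0.003  0.004]
shift [ 11.5   9.6 141.8] turn [-0.004  0.003  0.004]
```

```bash
python3 -m pendant '[[[11,9,0],[0,0,0],1],[[11,9,40],[0,0,0],1],[[11,9,80],[0,0,0],1],[[11,9,120],[0,0,0],1],[[11,9,140],[0,0,0],1],[[11,9,140],[0,0,0],1],[[11,9,140],[0,0,0],1],[[11,9,140],[0,0,0],0.9]]' >/dev/null;python3 go.py w 642 248 50;  python3 -m pendant '[[[0,0,0],[0,0,0],0],[[0,0,0],[0,0,0],0],[[0,0,0],[0,0,0],0],[[0,0,0],[0,0,0],0],[[0,0,0],[0,0,0],0],[[0,0,0],[0,0,0],0]]' >/dev/null
python3 go.py
```

```text
t 20.1 now shaker [ 30.6 364.8  56.5] world [644.9 248.   56.5] gap 77.0 F [ 1.  -0.4  0.2] q6 0.45
shift [-0.5 -2.9  6.5] turn [ 0.003 -0.001  0.003]
t 20.6 now shaker [ 31.7 366.4  58.6] world [646.4 249.3  58.6] gap 58.9 F [ 0.4 -0.4  7.7] q6 0.45
```

```bash
python3 -m pendant '[[[0,0,-40],[0,0,0],0],[[0,0,-80],[0,0,0],0],[[0,0,-120],[0,0,0],0],[[-20,-10,-140],[0,0,0],0],[[-60,-20,-140],[0,0,0],0],[[-100,-30,-140],[0,0,0],0],[[-140,-40,-140],[0,0,0],0],[[-180,-50,-140],[0,0,0],0]]' >/dev/null;  python3 -m pendant '[[[-40,-2,0],[0,0,0],0],[[-80,-5,0],[0,0,0],0],[[-120,-8,0],[0,0,0],0],[[-160,-11,0],[0,0,0],0],[[-200,-14,0],[0,0,0],0],[[-230,-16,0],[0,0,0],0],[[-230,-16,0],[0,0,0],0],[[-230,-16,0],[0,0,0],0]]' >/dev/null
python3 go.py s -36 -47 125 s -36 -47 78
```

```text
t 21.9 now shaker [-35.5 -46.4 194.8] world [ 502.4 -143.3  194.8] gap 58.7 F [-0.5 -0.3 -2.2] q6 -0.22
shift [-0.7 -0.5 69.8] turn [ 0. -0.  0.]
shift [ -0.7  -0.5 116.8] turn [ 0. -0.  0.]
```

```bash
python3 -m pendant '[[[-1,0,40],[0,0,0],0],[[-1,0,70],[0,0,0],0],[[-1,0,70],[0,0,0],0],[[-1,0,70],[0,0,0],0],[[-1,0,70],[0,0,0],0]]' >/dev/null
python3 go.py s -36 -47 78
python3 - <<'E'
from h import *
S=read_camera("side"); s=get_state(); x,y=np.array(s["tcp_pos"])[:2]; zb=s["tcp_pos"][2]+.019-.0575
th=np.linspace(0,6.28,200)
P=np.array([proj(S,np.array([x+.03*np.cos(t),y+.03*np.sin(t),zb])) for t in th]); print(P.max(0),P.min(0))
m=mask(S,(15,60,30),(35,255,255),(190,245,225,275)); Q=np.argwhere(m); print(Q.max(0),Q.min(0))
for v in (210,215,220): q=np.argwhere(m[v]); print(v,q.min(),q.max())
a_=cv2.resize(S["image"][150:260,200:310],None,fx=5,fy=5,interpolation=cv2.INTER_CUBIC);cv2.imwrite("pics/s7.png",a_[:,:,::-1])
E
```

```text
t 22.4 now shaker [-34.3 -45.1 125.9] world [ 503.8 -142.3  125.9] gap 59.0 F [ 0.9 -0.9 -1.3] q6 -0.23
shift [-1.9 -1.9 47.8] turn [0.002 0.    0.005]
[237.68384549 260.28290873] [220.61458917 239.06627296]
[235 260] [197 227]
210 239 257
215 227 256
220 228 234
```

View pics/s7.png

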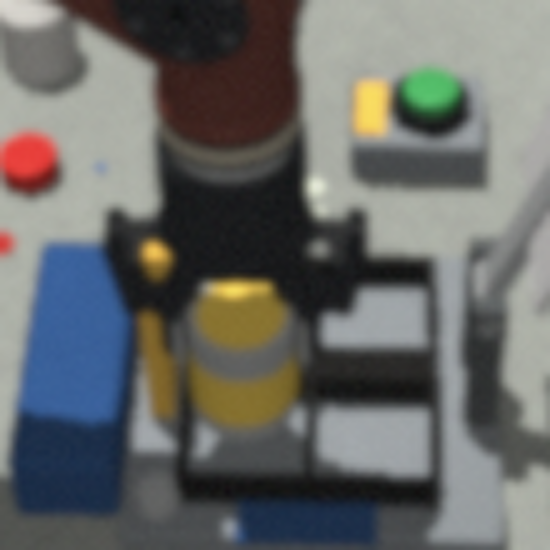

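```bash
python3 -m pendant '[[[-3,-2,12],[0,0,0],0],[[-3,-2,24],[0,0,0],0],[[-3,-2,36],[0,0,0],0],[[-3,-2,36],[0,0,0],0],[[-3,-2,36],[0,0,0],0]]'|grep -E "pos|force"; python3 -m pendant '[[[0,0,6],[0,0,0],0],[[0,0,12],[0,0,0],0],[[0,0,12],[0,0,0],0],[[0,0,12],[0,0,0],0]]'|grep -E "pos|force"; python3 go.py s -36 -47 78
```

```text
tcp_pos: [0.4992, -0.1452, 0.0682]
wrist_force: [-0.5, -0.2, -2.8]
finger_force: 65.9
tcp_pos: [0.5005, -0.1459, 0.0592]
wrist_force: [-2.8, 1.3, 8.1]
finger_force: 67.7
t 23.1 now shaker [-36.9 -49.3  78.2] world [ 500.5 -145.9   78.2] gap 58.9 F [-2.8  1.3  8.1] q6 -0.23
shift [2.3 0.9 0.2] turn [-0.001  0.     0.004]
```

```bash
python3 -m pendant '[[[0,0,0],[0,0,0],0.9],[[0,0,0],[0,0,0],0.9],[[0,0,0],[0,0,0],0.9],[[0,0,0],[0,0,0],0.9],[[0,0,-40],[0,0,0],0.9],[[0,0,-80],[0,0,0],0.9],[[0,0,-120],[0,0,0],0.9],[[0,0,-160],[0,0,0],0.5]]' >/dev/null;  python3 -m pendant '[[[0,0,-30],[0,0,0],0.5],[[20,20,-60],[0,0,0],0.5],[[50,50,-90],[0,0,0],0.5],[[70,80,-110],[0,0,0],0.5],[[70,80,-110],[0,0,0],0.5]]' >/dev/null;  python3 go.py s 176 50 370 s 176 50 308; python3 - <<'E'
from h import *
S=read_camera("side")
print([(np.round(d["point"],1),round(d["p"],2)) for d in pinpoint("clamp_grip","side")[:2]])
A=-.19
for a in(1.85,1.9,1.95,2.0):
    x,y=.1-.212*np.cos(a),.050; print(a,proj(S,np.array([.546+x*np.cos(A)-y*np.sin(A),-.1045+x*np.sin(A)+y*np.cos(A),.112+.212*np.sin(a)])))
a_=cv2.resize(S["image"][110:260,200:350],None,fx=4,fy=4,interpolation=cv2.INTER_CUBIC);cv2.imwrite("pics/s8.png",a_[:,:,::-1])
E
```

```text
t 24.2 now shaker [ 47.   24.  351.7] world [596.7 -89.8 351.7] gap 43.1 F [-0.9 -1.   0.6] q6 -0.08
shift [ 25.2 129.1 -16.9] turn [ 0.01  -0.001  0.006]
shift [ 25.1 128.5  45.1] turn [ 0.01  -0.001  0.006]
[(array([141.1, 330.4]), 0.82)]
1.85 (np.float64(139.8976083496089), np.float64(324.38116146471907))
1.9 (np.float64(140.89575978330416), np.float64(328.27226602679764))
1.95 (np.float64(142.04273906578572), np.float64(332.0525114403034))
2.0 (np.float64(143.33321063755417), np.float64(335.70897781359105))
```

View pics/s8.png

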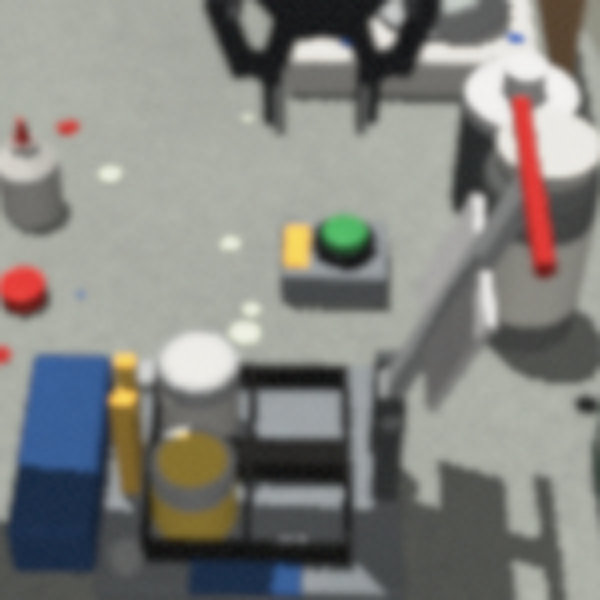

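```bash
python3 -m pendant '[[[10,40,-17],[0.01,0,0],0.5],[[20,80,-17],[0.01,0,0],0.5],[[25,110,-17],[0.01,0,0],0.5],[[25,127,-17],[0.01,0,0],0.5],[[25,127,-17],[0.01,0,0],0.5],[[25,127,-17],[0.01,0,0],0.5],[[25,127,-17],[0.01,0,0],0.5]]' >/dev/null; python3 go.py s 175 50 310
```

```text
t 24.9 now shaker [167.9  45.9 361.9] world [719.6 -91.1 361.9] gap 42.7 F [-0.5  0.2 -0.6] q6 -0.04
shift [ 4.1  8.1 51.7] turn [-0.014  0.     0.003]
```

```bash
python3 -m pendant '[[[4,7,0],[-0.01,0,0],0.5],[[4,7,25],[-0.01,0,0],0.5],[[4,7,50],[-0.01,0,0],0.5],[[4,7,50],[-0.01,0,0],0.5],[[4,7,50],[-0.01,0,0],0.5],[[4,7,50],[-0.01,0,0],0],[[4,7,50],[-0.01,0,0],0],[[4,7,50],[-0.01,0,0],0]]' |grep -E "pos|force"; python3 -m pendant '[[[0,0,0],[0,0,0],0],[[0,0,0],[0,0,0],0]]'|grep -E "force|gap";python3 go.py s 175 50 310
```

```text
tcp_pos: [0.7294, -0.088, 0.2976]
wrist_force: [0.5, -0.9, 2.4]
finger_force: 58.4
wrist_force: [-0.6, 0.1, 5.2]
finger_gap: 0.0118
finger_force: 58.9
t 25.8 now shaker [176.9  50.8 316.5] world [729.3 -88.  316.5] gap 11.8 F [-0.6  0.1  5.2] q6 -0.03
shift [-0.8 -2.   6.5] turn [0.004 0.    0.004]
```

```bash
python3 -m pendant '[[[0,-26,-8],[0,0,0],0],[[0,-58,-13],[0,0,0],0],[[0,-90,-13],[0,0,0],0],[[0,-121,-8],[0,0,0],0],[[0,-151,1],[0,0,0],0],[[0,-180,15],[0,0,0],0],[[0,-206,32],[0,0,0],0],[[0,-206,32],[0,0,0],0]]' |grep -E "force|gap";python3 go.py s -32 50 278
```

```text
wrist_force: [-9.4, 7.0, 5.8]
finger_gap: 0.0114
finger_force: 62.8
t 26.4 now shaker [-38.1  52.1 277.8] world [518.5 -46.1 277.8] gap 11.4 F [-9.4  7.   5.8] q6 -0.04
shift [-2.2  6.3 -0.3] turn [-0.013 -0.004  0.004]
```

```bash
python3 -m pendant '[[[0,-18,22],[0,0,0],0],[[0,-37,46],[0,0,0],0],[[0,-53,74],[0,0,0],0],[[0,-64,103],[0,0,0],0],[[0,-70,124],[0,0,0],0],[[0,-73,145],[0,0,0],0],[[0,-74,153],[0,0,0],0],[[0,-74,153],[0,0,0],0]]' |grep -E "force|gap";python3 go.py s -112 50 112
```

```text
wrist_force: [-4.3, 10.0, -4.1]
finger_gap: 0.0116
finger_force: 70.6
t 27.1 now shaker [-109.5   52.7  124.4] world [448.4 -32.1 124.4] gap 11.6 F [-4.3 10.  -4.1] q6 -0.05
shift [-2.9 -2.1 12.4] turn [-0.012 -0.007  0.002]
```

```bash
python3 -m pendant '[[[-2,-1,6],[0,0,0],0],[[-2,-1,12],[0,0,0],0],[[-2,-1,12],[0,0,0],0],[[-2,-1,12],[0,0,0],0]]' |grep -E "force|gap";python3 go.py s -112 50 112; python3 -m pendant '[[[0,0,4],[0,0,0],0],[[0,0,4],[0,0,0],0],[[0,0,4],[0,0,0],0]]' |grep -E "force|gap";python3 go.py s -112 50 112
```

```text
wrist_force: [-2.8, 16.0, -3.0]
finger_gap: 0.0119
finger_force: 70.8
t 27.4 now shaker [-109.8   52.6  113.9] world [448.1 -32.2 113.9] gap 11.9 F [-2.8 16.  -3. ] q6 -0.05
shift [-2.8 -2.   1.9] turn [-0.011 -0.011  0.001]
wrist_force: [-9.7, 16.3, 16.4]
finger_gap: 0.0116
finger_force: 73.9
t 27.7 now shaker [-109.8   52.5  112.8] world [448.1 -32.2 112.8] gap 11.6 F [-9.7 16.3 16.4] q6 -0.05
shift [-2.7 -1.9  0.8] turn [-0.014 -0.011  0.001]
```

```bash
python3 -m pendant '[[[0,0,2],[0,0,0],0],[[0,0,2],[0,0,0],0],[[0,0,2],[0,0,0],0.5],[[0,0,2],[0,0,0],0.5],[[0,0,2],[0,0,0],0.5],[[0,0,-30],[0,0,0],0.5],[[0,0,-60],[0,0,0],0.5],[[0,0,-60],[0,0,0],0.5]]' |grep -E "pos|force|gap";python3 - <<'E'
from h import *
C=cams();S=C["side"];T=C["top"]
for k,c in C.items():
  print(k,[(np.round(d["point"],1),round(d["p"],2)) for d in pinpoint("clamp_grip",k)[:2]])
A=-.19
for a in(0,.03,.06,.1):
  for y in(.05,-.075):
    x=.1-.212*np.cos(a); P=np.array([.546+x*np.cos(A)-y*np.sin(A),-.1045+x*np.sin(A)+y*np.cos(A),.112+.212*np.sin(a)]);print(a,y,np.round(proj(S,P),1),np.round(proj(T,P),1))
a_=cv2.resize(S["image"][130:260,190:320],None,fx=4.5,fy=4.5,interpolation=cv2.INTER_CUBIC);cv2.imwrite("pics/s9.png",a_[:,:,::-1])
E
python3 go.py
```

```text
tcp_pos: [0.4565, -0.0393, 0.1593]
wrist_force: [1.6, -0.0, 0.4]
finger_gap: 0.0425
finger_force: 0.0
side [(array([189.1, 222.6]), 0.89)]
top [(array([227.2, 269.6]), 0.87), (array([217.2, 378.6]), 0.56)]
0 0.05 [193.6 223.6] [228.6 268.2]
0 -0.075 [227.9 219.6] [238.4 311.1]
0.03 0.05 [192.1 223.5] [228.3 268.3]
0.03 -0.075 [226.5 219.4] [238.1 311.4]
0.06 0.05 [190.7 223.4] [228.  268.4]
0.06 -0.075 [225.1 219.3] [237.8 311.7]
0.1 0.05 [188.7 223.4] [227.4 268.5]
0.1 -0.075 [223.1 219.3] [237.2 312.1]
t 28.5 now shaker [-105.6   47.5  171.6] world [451.2 -37.9 171.6] gap 43.1 F [-0.  -0.7 -0.4] q6 -0.05
```

View pics/s9.png

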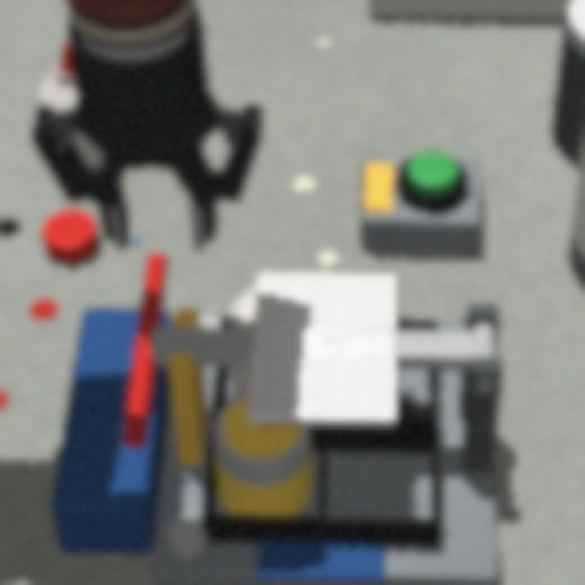

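```bash
cat > hm.py <<'E'
from h import *
S=read_camera("side"); m=mask(S,(0,110,60),(8,255,255),(180,235,212,232)); P=np.argwhere(m); print("red",P.mean(0).round(2),P.min(0),P.max(0),len(P))
E
python3 hm.py; python3 -m pendant '[[[3,-5,0],[0,0,0],0],[[3,-5,0],[0,0,0],0],[[3,-5,0],[0,0,0],0],[[3,-5,10],[0,0,0],0],[[3,-5,20],[0,0,0],0],[[3,-5,20],[0,0,0],0]]' |grep -E "force|gap";python3 go.py s -112 50 138
```

```text
red [203.56 222.39] [186 219] [225 226] 101
wrist_force: [-1.6, 0.6, -0.4]
finger_gap: 0.0001
finger_force: 0.0
t 29.1 now shaker [-112.2   50.8  149.6] world [445.4 -33.4 149.6] gap 0.1 F [-1.6  0.6 -0.4] q6 -0.05
shift [-0.8  0.4 11.6] turn [-0.005 -0.     0.004]
```

```bash
for i in 1; do python3 -m pendant '[[[0,0,7],[0,0,0],0],[[0,0,12],[0,0,0],0],[[0,0,12],[0,0,0],0],[[0,0,12],[0,0,0],0]]' |grep -E "pos|wrist"; done; python3 -m pendant '[[[0,0,3],[0,0,0],0],[[0,0,3],[0,0,0],0],[[0,0,3],[0,0,0],0]]' |grep -E "pos|wrist"; python3 go.py; python3 hm.py
```

```text
tcp_pos: [0.4471, -0.0338, 0.121]
wrist_force: [0.4, 0.8, -0.1]
tcp_pos: [0.4481, -0.0341, 0.119]
wrist_force: [0.5, -0.7, -0.1]
t 29.7 now shaker [-109.5   50.7  138. ] world [448.1 -34.  138. ] gap 0.0 F [ 0.5 -0.7 -0.1] q6 -0.05
red [210.29 221.62] [195 219] [226 224] 63
```

```bash
python3 -m pendant '[[[0,0,3],[0,0,0],0],[[0,0,3],[0,0,0],0],[[0,0,3],[0,0,0],0]]' |grep -E "pos|wrist"; python3 -m pendant '[[[0,0,3],[0,0,0],0],[[0,0,3],[0,0,0],0],[[0,0,3],[0,0,0],0]]' |grep -E "pos|wrist";
```

```text
tcp_pos: [0.4483, -0.0341, 0.1186]
wrist_force: [-6.6, 2.0, 17.6]
tcp_pos: [0.4484, -0.0341, 0.1183]
wrist_force: [-13.3, 2.5, 34.5]
```

```bash
python3 -m pendant '[[[0,0,-20],[0,0,0],0],[[0,0,-60],[0,0,0],0],[[0,0,-100],[0,0,0],0],[[0,0,-130],[0,0,0],0],[[30,30,-130],[0,0,0],0],[[60,60,-130],[0,0,0],0],[[90,90,-130],[0,0,0],0],[[90,90,-130],[0,0,0],0]]' |grep -E "wrist";python3 go.py w 663 99 130; python3 - <<'E'
from h import *
C=cams();T=C["top"];S=C["side"];r=[]
for n,c,b in(("top",T,(145,172,210,245)),("side",S,(155,182,270,305))):
    P=np.argwhere(mask(c,(45,90,40),(85,255,255),b)); p=(P.min(0)+P.max(0))/2; r.append(ray(c,P.mean(0))); print(n,P.mean(0),p,len(P))
print(tri(r))
E
```

```text
wrist_force: [-0.2, -0.7, 0.0]
t 30.9 now shaker [-16.9 144.9 260.9] world [556.8  41.  260.9] gap -0.1 F [-0.2 -0.7  0. ] q6 0.13
shift [ 76.   93.5 131.3] turn [ 0.002 -0.003  0.007]Traceback (most recent call last):
  File "<stdin>", line 4, in <module>
    return umr_minimum(a, axis, None, out, keepdims, initial, where)
ValueError: zero-size array to reduction operation minimum which has no identity
```

```bash
python3 -m pendant '[[[26,31,0],[0,0,0],0],[[52,62,0],[0,0,0],0],[[77,94,0],[0,0,0],0],[[77,94,40],[0,0,0],0],[[77,94,80],[0,0,0],0],[[77,94,120],[0,0,0],0],[[77,94,150],[0,0,0],0],[[77,94,150],[0,0,0],0]]' |grep -E "wrist";python3 -m pendant '[[[0,0,0],[0,0,0],0],[[0,0,0],[0,0,0],0]]' |grep -E "wrist"; python3 go.py w 664 100 72
```

```text
wrist_force: [-2.0, 1.1, -1.1]
wrist_force: [-0.2, -0.5, 1.1]
t 31.8 now shaker [ 74.3 218.  113.9] world [660.2  95.6 113.9] gap 0.2 F [-0.2 -0.5  1.1] q6 0.23
shift [ 5.   2.7 42. ] turn [ 0.003 -0.001  0.003]
```

```bash
python3 -m pendant '[[[5,3,15],[0,0,0],0],[[5,3,30],[0,0,0],0],[[5,3,36],[0,0,0],0],[[5,3,36],[0,0,0],0],[[5,3,36],[0,0,0],0]]' |grep -E "pos|wrist";python3 -m pendant '[[[0,0,4],[0,0,0],0],[[0,0,4],[0,0,0],0],[[0,0,4],[0,0,0],0]]' |grep -E "pos|wrist"; python3 -m pendant '[[[0,0,4],[0,0,0],0],[[0,0,4],[0,0,0],0],[[0,0,4],[0,0,0],0]]' |grep -E "pos|wrist"
```

```text
tcp_pos: [0.663, 0.1004, 0.0572]
wrist_force: [-1.0, -0.1, 0.3]
tcp_pos: [0.6639, 0.1005, 0.0537]
wrist_force: [-0.4, -0.6, 3.2]
tcp_pos: [0.6643, 0.1005, 0.051]
wrist_force: [-2.1, 0.1, 10.1]
```

```bash
python3 -m pendant '[[[0,0,3],[0,0,0],0],[[0,0,3],[0,0,0],0],[[0,0,3],[0,0,0],0]]' |grep -E "pos|wrist"; python3 -m pendant '[[[0,0,3],[0,0,0],0],[[0,0,3],[0,0,0],0],[[0,0,3],[0,0,0],0]]' |grep -E "pos|wrist"
```

```text
tcp_pos: [0.6644, 0.1005, 0.0508]
wrist_force: [-9.1, -1.2, 22.0]
tcp_pos: [0.6645, 0.1005, 0.0506]
wrist_force: [-13.4, -1.9, 32.0]
```

Hard bottom at 0.0507: fully pressed. Release, back off, and check.

```bash
python3 -m pendant '[[[0,0,-15],[0,0,0],0],[[0,0,-50],[0,0,0],0],[[0,0,-90],[0,0,0],0],[[0,0,-130],[0,0,0],0],[[0,0,-160],[0,0,0],0],[[40,-20,-170],[0,0,0],0],[[80,-40,-170],[0,0,0],0],[[120,-60,-170],[0,0,0],0]]' |grep -E "wrist";python3 -m pendant '[[[40,-20,0],[0,0,0],0],[[80,-40,0],[0,0,0],0],[[120,-60,0],[0,0,0],0],[[120,-60,0],[0,0,0],0],[[120,-60,0],[0,0,0],0]]' |grep -E "pos|wrist"; python3 hm.py; python3 - <<'E'
from h import *
C=cams();a=np.hstack([cv2.resize(C[k]["image"][r:r+270,150:420],(400,400),interpolation=cv2.INTER_CUBIC) for k,r in(("side",100),("top",110))])
cv2.imwrite("pics/f.png",a[:,:,::-1])
E
```

```text
wrist_force: [-0.0, 0.7, -0.5]
tcp_pos: [0.5904, 0.3521, 0.2115]
wrist_force: [-0.3, -0.4, 0.0]
red [201.02 222.58] [185 219] [226 227] 124
```

View pics/f.png

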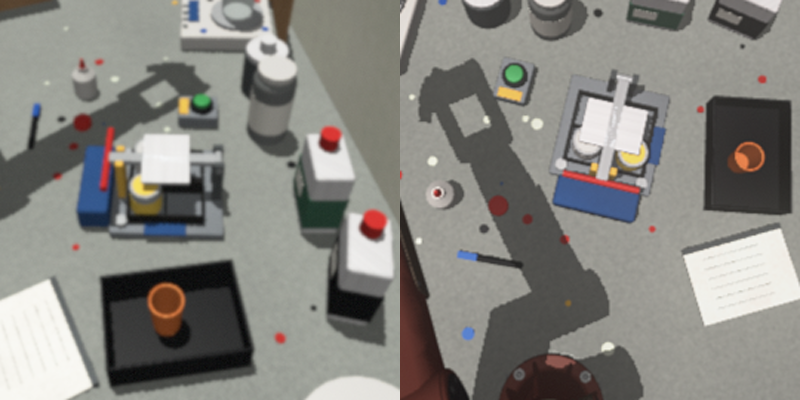

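```bash
python3 -c "from rig import *; print(job_done())"
```

```text
the job is handed in; nothing more can be done
None
```

The job is handed in: the orange cup is in the tub, both tins (white and yellow) stand in their own pockets, and the clamp bar was pushed down to its stop in the catch before the start button was pressed fully and released; the squeeze bottle is still standing.

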